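# Lay out a change-gear set for the next lot

## Robot

A 7-joint arm with a two-finger parallel gripper is mounted at the origin on the work surface. World frame = base frame: x ahead of the robot, y to its left, z up, the work surface at z = 0. Lengths are in m, angles in rad, forces in N, time in s.
With the tool pointing down it reaches from about 0.425 to 0.925 m from the base axis. Payload 6.8 kg.
Tool frame: the origin (TCP) lies on the centre line of the jaws, within the pads' length; the fingertips stand 19 mm ahead of it and the grasp point (between the pads) is the TCP (bot.tcp_to_tips is the distance from the TCP to the fingertips, in m); x points along the fingers, y is the direction in which the jaws open and shut, and the axes are right-handed (so a half turn about x gives the same grasp; the last joint's range is limited). The gripper opens to 85 mm and grips with 20 to 120 N. Pads are 22 mm wide; open, the fingers measure 114 mm over their backs; the gripper's body (76 mm by 85 mm) begins 54 mm behind the grasp point. The pads swing forward as they close: fully open they stand 13 mm farther back than shut.
Start: joints at [1.188, 0.477, 0.022, 1.555, -0.011, 1.109, -0.083], TCP at [0.183, -0.65, 0.25] pointing down, gripper open.
Joint ranges: [-2.96, 2.96], [-0.34, 2.1], [-1.41, 1.46], [0.24, 2.44], [-1.37, 4.51], [0.17, 1.92], [-2.96, 2.96]. Speed limits (rad/s): [2.39, 2.39, 3.14, 3.14, 3.14, 3.14, 3.14].

## Interface

Orientations are given as a unit quaternion [w, x, y, z].
In Python, from station import status, eyes, bot gives the robot as it stands.
- The arm moves only by the tool apply_moves, never from a script. Its arguments are lists of equal length, an entry for each row: "travel": the shift along the tool's x, y, z in cm, a list of three; "turn": the turn, a rotation vector about the tool's x, y, z in rad, a list of three; "grip": the closure, from 0 (fully open) to 1 (shut). In form: {"travel": [[tx, ty, tz], ...], "turn": [[wx, wy, wz], ...], "grip": [grip, ...]}. A call has 1 to 8 rows; each row shifts and turns the pose as measured when the row begins, along the tool's axes as they then stand; what a row does not reach is not made up. A row lasts 1/12 s, in which the tool goes at most 41.7 mm and 7.16 degrees, less where a joint would pass 70% of its speed; a pose out of reach is approached as far as the arm can. A call is refused whole if a number of a shift passes 4.17 or a number of a turn 0.125, either way. A call with a gripper value outside its range is refused whole. The fingers move at their own pace and stop on an object; "newtons" is the grip in N (left out, the last holds). Time passes only in rows, so rows that do not move let the fingers close. It gives the time, the measured TCP pose, the force and the opening at its end, in the units of the state.
- status.get_obs(): the state, without advancing time (a new reading comes with each control period).
- eyes.read_camera(name): name is "scene" or "top" or "wrist"; returns the picture (400x640x3 uint8, red, green, blue); there is no depth.
- eyes.calibration(name): a dict with "intrinsics" (3x3 intrinsics, pixels), "xyz" and "attitude" of the camera in the world; the wrist camera has in their place "T_tool_cam" (4x4, takes a point from camera to tool coordinates, whose origin is the TCP and whose axes are the tool frame's). Camera axes: x right, y down, z forward; pixel columns grow to the right and rows downward; lengths in m; the calibration is good to about 2 mm. The wrist camera is an equidistant fisheye: a pixel r from the principal point sees the ray r / f radians off the axis. A picture is of the moment at which its call begins: read the wrist's pose just before it. calibration takes no time and is no camera call.
- bot.hand_in(): hands the job in, once; it reports no verdict.
Trained networks look in the newest picture that a camera, given by its name, has taken for a name from the list of things; names that differ only in an ending like _2 or _b are one class to them, and where a whole thing is asked for, a point or a joint stands for the part that bears it (a point fixed in the world has none). Each returns a list of dicts, best first, with "score" (0 to 1); they miss things now and then, are a little off and sometimes report something else, mostly with a low value. They report only what shows in the picture. A call takes as long as a camera call. They do not tell look-alikes from the thing itself.
- eyes.masks_of(thing, camera): "region" (400x640 bool, what is visible of it) and "rect" ([left, top, right, bottom] in pixels, round what is visible of it).
The state is a dict: "t": time; "q": joint angles; "joint_vel": joint speeds; "joint_torque": joint torques, N m; "eef_pos": TCP position; "tool_rot": TCP orientation; "contact_force": force on the tool from outside, world axes, zero at the start; "torque": the same for the moment, N m; "gripper_width": opening from 0.0 (shut) to 1.0 (fully open).
Only numpy, scipy, OpenCV 4.12 (cv2) and the standard library are available. Lean on these libraries where they do the work, as an engineer would, in place of code of your own. Each camera call takes 0.05 s, during which the arm holds its last target. There are 200 camera calls.

## Task

Lay out the change-gear set for the next lot: put each of the three gears flat, hub up, down inside the nest of its own size and colour, and snap the arbor forward out of its spring clips and lay it in the middle of the green V-rest, seated in both Vs. Set the parts down rather than dropping them, let go of everything, and leave the oil can standing where it is.

Things in the scene. Friction and masses are not known exactly. Their poses are not given: they have to be found in the camera images.
- gear_large: loose dark steel spur gear with 34 teeth and a blue web, 108 mm over the teeth, 14 mm thick, about 0.65 kg; a plain cylindrical hub with a blue end, 26 mm in diameter, stands up in the middle, from 14 mm to 42 mm above the underside (grasp it there, from above, at any yaw; keep the fingertips above 15 mm). It lies flat, hub up. Origin: centre of the underside; z up along the bore.
- gear_medium: loose dark steel spur gear with 26 teeth and a yellow web, 84 mm over the teeth, 14 mm thick, about 0.4 kg; a plain cylindrical hub with a yellow end, 26 mm in diameter, stands up in the middle, from 14 mm to 42 mm above the underside (grasp it there, from above, at any yaw; keep the fingertips above 15 mm). It lies flat, hub up. Origin: centre of the underside; z up along the bore.
- gear_small: loose dark steel spur gear with 18 teeth and a red web, 60 mm over the teeth, 14 mm thick, about 0.22 kg; a plain cylindrical hub with a red end, 26 mm in diameter, stands up in the middle, from 14 mm to 42 mm above the underside (grasp it there, from above, at any yaw; keep the fingertips above 15 mm). It lies flat, hub up. Origin: centre of the underside; z up along the bore.
- nest_large: fixed round wooden nest for the 108 mm gear: a dish 136 mm across with a blue floor 4 mm above the bench and a raised rim 5 mm wide, its top 10 mm above the bench; the recess is 124 mm across (8 mm to spare all round the gear). Origin: centre of the underside, on the bench; z up.
- nest_medium: fixed round wooden nest for the 84 mm gear: a dish 112 mm across with a yellow floor 4 mm above the bench and a raised rim 5 mm wide, its top 10 mm above the bench; the recess is 100 mm across (8 mm to spare all round the gear). Origin: centre of the underside, on the bench; z up.
- nest_small: fixed round wooden nest for the 60 mm gear: a dish 88 mm across with a red floor 4 mm above the bench and a raised rim 5 mm wide, its top 10 mm above the bench; the recess is 76 mm across (8 mm to spare all round the gear). Origin: centre of the underside, on the bench; z up.
- arbor: loose steel bar, 16 mm in diameter over its middle 120 mm, with 10 mm brass-coloured ends, 150 mm long overall, about 0.21 kg. Starts level in the two clips of the clip stand, axis 55 mm above the bench; grasp it from above at mid-length, between the clips (78 mm free). Origin: on its axis at mid-length; y along the bar (symmetrical).
- clip_stand: fixed stand: foot 115 x 170 mm, two plywood uprights 72 mm high (26 mm wide, faces at local x = +50 mm) carrying two C-shaped spring clips (12 mm wide) at local y = -45, +45 mm. Their mouths face local -x: draw the bar level that way (about 12 to 16 N for 12 mm; clear after 30 mm), not upwards. Origin: on the bench below the bar's axis at mid-length; x towards the uprights, y along the bar.
- v_rest: fixed green rest for the arbor: foot 70 x 125 mm, 8 mm thick, two upward V posts at local y = -45, +45 mm (12 mm thick, mouth about 48 mm wide, tops 51 mm up), 78 mm free between them. The bar lies along local y; seated, its axis is 38 mm above the bench over local x = 0. Origin: centre of the underside of the foot, on the bench.
- oil_can: loose copper oil can, body 60 mm in diameter, 98 mm tall, with a thin spout rising to 138 mm and 50 mm out along local x, 0.4 kg, standing beyond the work. A bystander. Origin: centre of its underside.
Mind the look-alikes: they are no part of the job. Of the things that look like the v_rest, take the one that is farthest to the robot's right at the start. What is shaped like the gear_small but pink is not meant.

How it is judged:
By the outcome, as a careful person would: the job done as asked, in the order asked, and still so for the second after the job is handed in, with the robot touching nothing.
It also fails if it takes over 109 s, if anything falls off the work surface, if the arm or the gripper's body presses on something with over 40 N, if the wrist force passes 120 N, or if a joint passes its speed limit or range.

## Working session

There is one attempt and no reset: what is moved stays moved. The work goes in short steps, Python scripts to look and compute and a tool call to move; the robot and the scene stay as the last step left them, time stands still between calls to the robot, and variables do not carry over. Pictures are saved under pics/ and viewed, about 12 in all and at most 16, crops included, and the job is handed in when it is done.

Besides the shell and the picture viewer there is one more tool, called after ">>>" as a command line: name --argument value ..., lists and objects as JSON in quotes. apply_moves: Moves the arm, as the interface text tells. Its arguments: {"type":"object","properties":{"travel":{"type":"array"},"turn":{"type":"array"},"grip":{"type":"array"},"newtons":{"type":"number"}},"required":["travel","turn","grip"]}

```bash
ls; mkdir -p pics; python3 - <<'E'
from station import status, eyes, bot
import cv2
o=status.get_obs(); print({k:(v if not hasattr(v,'round') else v) for k,v in o.items()})
for c in ("scene","top","wrist"):
    print(c,eyes.calibration(c))
for c in ("scene","top"):
    cv2.imwrite(f"pics/{c}0.png",eyes.read_camera(c)[:,:,::-1])
E
```

```text
pics
{'t': 0.0, 'q': array([ 1.18791232,  0.47779033,  0.02234388,  1.55645866, -0.01152243,
        1.10930864, -0.08311646]), 'joint_vel': array([ 7.71236340e-05, -1.67212099e-03,  6.98899774e-04,  3.19639401e-03,
       -6.98828066e-04, -5.20143590e-04,  2.20033166e-04]), 'joint_torque': array([ 1.70180585e-03, -5.96439922e+01,  1.60854198e+00, -2.81195515e+01,
        1.23868123e-02,  9.42999817e-03, -2.50845233e-05]), 'eef_pos': array([ 0.18299165, -0.64913564,  0.24932928]), 'tool_rot': array([-0.09620612, -0.70031327, -0.09747868,  0.70057377]), 'contact_force': array([ 0.5641675 , -0.71975257,  0.26428935]), 'torque': array([-0.01833188,  0.02787964,  0.00765786]), 'gripper_width': 0.9954032487428117}
scene {'intrinsics': array([[375.78166728,   0.        , 317.57495002],
       [  0.        , 375.78166728, 206.35906065],
       [  0.        ,   0.        ,   1.        ]]), 'xyz': array([ 1.42147621, -0.10712031,  0.62103305]), 'attitude': array([-0.37795312,  0.67686705,  0.5523219 , -0.30650116])}
top {'intrinsics': array([[382.54514907,   0.        , 319.98212902],
       [  0.        , 382.54514907, 192.45743884],
       [  0.        ,   0.        ,   1.        ]]), 'xyz': array([0.46620497, 0.08807829, 1.02343096]), 'attitude': array([-0.03199307,  0.70824309, -0.70434413,  0.03560212])}
wrist {'intrinsics': array([[309.70691629,   0.        , 316.27295494],
       [  0.        , 309.70691629, 194.43071441],
       [  0.        ,   0.        ,   1.        ]]), 'T_tool_cam': array([[-3.14222544e-04, -2.88213669e-01,  9.57566072e-01,
        -1.23779123e-01],
       [ 9.99999893e-01,  2.34855333e-04,  3.98835171e-04,
         6.04395967e-04],
       [-3.39839246e-04,  9.57566095e-01,  2.88213565e-01,
        -7.34688598e-02],
       [ 0.00000000e+00,  0.00000000e+00,  0.00000000e+00,
         1.00000000e+00]])}
```

View pics/top0.png

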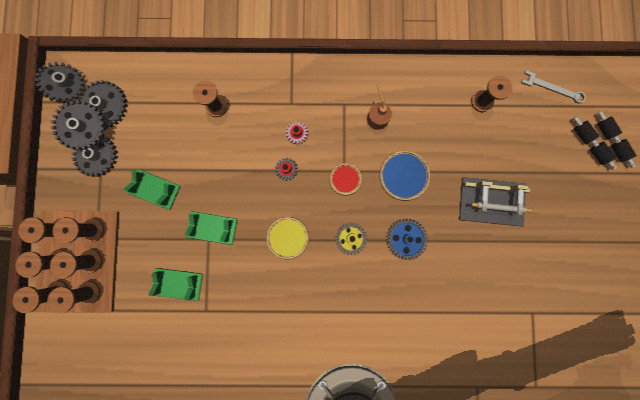

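View pics/scene0.png

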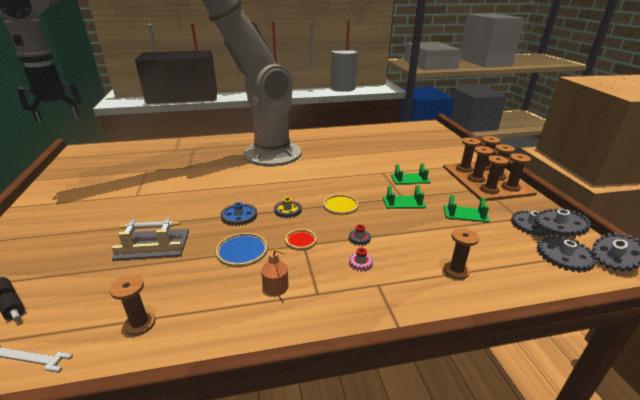

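```bash
cat > h.py <<'E'
from station import status, eyes, bot
import numpy as np, cv2
from scipy.spatial.transform import Rotation as R
def rot(q): return R.from_quat(np.r_[q[1:],q[0]]).as_matrix()
def cam(c):
    k=eyes.calibration(c)
    if c=="wrist":
        o=status.get_obs(); T=np.eye(4); T[:3,:3]=rot(o["tool_rot"]); T[:3,3]=o["eef_pos"]
        T=T@k["T_tool_cam"]
    else:
        T=np.eye(4); T[:3,:3]=rot(k["attitude"]); T[:3,3]=k["xyz"]
    return k["intrinsics"],T,c=="wrist"
def toplane(C,px,z):
    K,T,f=C; px=np.atleast_2d(np.asarray(px,float))
    d=(px-K[:2,2])/K[0,0]
    if f:
        r=np.linalg.norm(d,axis=1)[:,None]; d=np.c_[d*np.sinc(r/np.pi),np.cos(r)]
    else: d=np.c_[d,np.ones(len(d))]
    d=d@T[:3,:3].T; s=(z-T[2,3])/d[:,2]
    return (T[:3,3]+d*s[:,None])[:,:2]
def project(C,P):
    K,T,f=C; p=(np.atleast_2d(P)-T[:3,3])@T[:3,:3]
    if f:
        n=np.linalg.norm(p[:,:2],axis=1); a=np.arctan2(n,p[:,2]); u=p[:,:2]/n[:,None]*a[:,None]
    else: u=p[:,:2]/p[:,2:]
    return u*K[0,0]+K[:2,2]
def shot(c,name=None):
    C=cam(c); im=eyes.read_camera(c)[:,:,::-1].copy()
    if name: cv2.imwrite(f"pics/{name}.png",im)
    return C,im
E
python3 - <<'E'
from h import *
C,im=shot("top")
cv2.imwrite("pics/topcrop.png",cv2.resize(im[105:305,140:540],None,fx=2,fy=2,interpolation=cv2.INTER_CUBIC))
for n,z in dict(gear_large=.014,gear_medium=.014,gear_small=.014,nest_large=.01,nest_medium=.01,nest_small=.01,arbor=.055,clip_stand=.0,v_rest=.008,oil_can=0.09).items():
    for m in eyes.masks_of(n,"top"):
        if m["score"]<.3: continue
        yx=np.argwhere(m["region"])[:,::-1]
        W=toplane(C,yx,z).astype(np.float32)
        c,r=cv2.minEnclosingCircle(W); b=cv2.minAreaRect(W)
        print(n,round(m["score"],2),np.round(m["rect"]),"cent",W.mean(0).round(4),"circ",np.round(c,4),round(r,4),"rect",np.round(b[0],3),np.round(b[1],3),round(b[2],1))
E
```

```text
gear_large 0.98 [388. 218. 425. 262.] cent [ 0.4422 -0.1445] circ [ 0.4417 -0.1444] 0.054 rect [ 0.443 -0.143] [0.103 0.103] 26.3
gear_large 0.31 [274. 158. 299. 181.] cent [0.626  0.1751] circ [0.6259 0.1743] 0.0304 rect [0.626 0.175] [0.057 0.058] 19.1
gear_medium 0.8 [339. 225. 364. 254.] cent [0.4419 0.0043] circ [0.4419 0.0043] 0.0389 rect [0.441 0.004] [0.073 0.073] 0.1
gear_small 0.82 [276. 158. 299. 180.] cent [0.626  0.1756] circ [0.6267 0.1754] 0.0287 rect [0.627 0.175] [0.051 0.051] 0.7
gear_small 0.63 [265. 217. 307. 258.] cent [0.4439 0.17  ] circ [0.4427 0.1702] 0.0568 rect [0.444 0.17 ] [0.109 0.107] 45.5
gear_small 0.58 [286. 124. 307. 142.] cent [0.723  0.1463] circ [0.7227 0.147 ] 0.0286 rect [0.722 0.146] [0.05  0.055] 18.6
nest_large 0.65 [377. 150. 429. 201.] cent [ 0.6109 -0.1403] circ [ 0.6095 -0.141 ] 0.0709 rect [ 0.613 -0.14 ] [0.132 0.138] 26.7
nest_medium 0.92 [264. 216. 308. 259.] cent [0.4435 0.17  ] circ [0.4431 0.1699] 0.0557 rect [0.444 0.171] [0.107 0.108] 0.5
nest_small 0.67 [328. 162. 361. 196.] cent [0.6011 0.0171] circ [0.6005 0.0162] 0.0444 rect [0.6   0.018] [0.086 0.083] 0.3
arbor 0.62 [472. 200. 529. 213.] cent [ 0.5245 -0.3741] circ [ 0.5246 -0.3741] 0.0765 rect [ 0.524 -0.374] [0.153 0.018] 84.6
clip_stand 0.93 [460. 177. 528. 222.] cent [ 0.5449 -0.3785] circ [ 0.5433 -0.3826] 0.1039 rect [ 0.543 -0.384] [0.185 0.116] 84.5
v_rest 0.91 [148. 268. 202. 302.] cent [0.3224 0.4581] circ [0.321  0.4601] 0.073 rect [0.323 0.46 ] [0.131 0.074] 83.6
v_rest 0.7 [125. 172. 182. 210.] cent [0.5711 0.5315] circ [0.5743 0.532 ] 0.0731 rect [0.572 0.533] [0.137 0.072] 68.4
v_rest 0.56 [184. 212. 238. 245.] cent [0.469  0.3715] circ [0.4692 0.3718] 0.0693 rect [0.469 0.372] [0.129 0.072] 80.9
oil_can 0.78 [365.  98. 390. 129.] cent [ 0.7507 -0.0612] circ [ 0.7566 -0.0607] 0.042 rect [ 0.752 -0.062] [0.06  0.071] 42.0
```

View pics/topcrop.png

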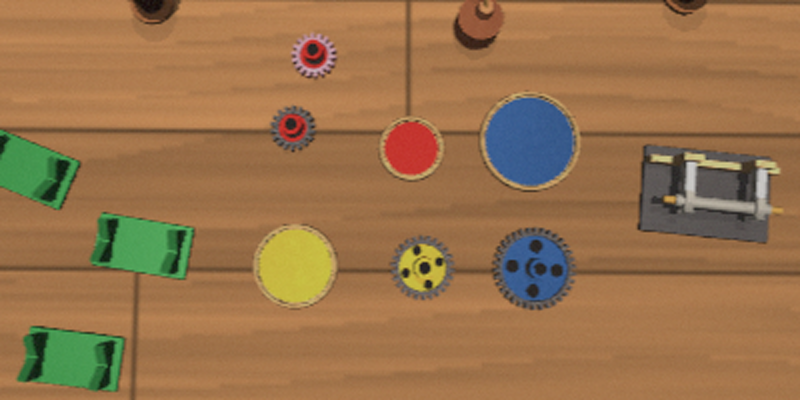

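```bash
cat >> h.py <<'E'
def goal(p,yaw=None,step=3.5):
    """steps from here to TCP p with tool x down and jaw axis at yaw (mod pi)"""
    o=status.get_obs(); M=rot(o["tool_rot"]); cur=np.arctan2(M[1,1],M[0,1])
    yaw=cur if yaw is None else np.radians(yaw)
    yaw=cur+(yaw-cur+np.pi/2)%np.pi-np.pi/2
    y=np.array([np.cos(yaw),np.sin(yaw),0]); x=np.array([0,0,-1.]); G=np.c_[x,y,np.cross(x,y)]
    rv=R.from_matrix(M.T@G).as_rotvec(); d=np.asarray(p)-o["eef_pos"]
    print("t",round(o["t"],2),"pos",o["eef_pos"].round(4),"jaw yaw",np.degrees(cur).round(1),"q",o["q"].round(2),"F",o["contact_force"].round(1),"w",round(o["gripper_width"],3))
    print("turn",rv.round(4),"travel cm after turn",(G.T@d*100).round(2),"before turn",(M.T@d*100).round(2))
E
python3 - <<'E'
from h import *
print(bot.tcp_to_tips)
goal([.442,-.1445,.15],-5.4)
E
```

```text
0.019
t 0.65 pos [ 0.1832 -0.6497  0.2503] jaw yaw -74.3 q [ 1.19  0.48  0.02  1.56 -0.01  1.11 -0.08] F [ 0.  -0.3  0.4] w 0.998
turn [-1.2017e+00  0.0000e+00 -1.0000e-04] travel cm after turn [ 10.03  21.01 -52.73] before turn [ 10.03 -41.6  -38.62]
```

```bash
cat >> h.py <<'E'
def path(p,yaw=None,n=8):
    o=status.get_obs(); M=rot(o["tool_rot"]); goal(p,yaw)
    cur=np.arctan2(M[1,1],M[0,1]); yw=cur if yaw is None else np.radians(yaw)
    yw=cur+(yw-cur+np.pi/2)%np.pi-np.pi/2
    d=(np.asarray(p)-o["eef_pos"])*100/n; w=(yw-cur)/n
    for i in range(n):
        print((R.from_rotvec([0,0,w*i]).as_matrix()@M).T@d.round(3) if 0 else (((R.from_rotvec([0,0,w*i]).as_matrix()@M).T@d).round(2)).tolist(), round(-w,3))
E
python3 - <<'E'
from h import *
path([.442,-.1445,.16],-5.4,16)
E
```

```text
t 0.65 pos [ 0.1832 -0.6497  0.2503] jaw yaw -74.3 q [ 1.19  0.48  0.02  1.56 -0.01  1.11 -0.08] F [ 0.  -0.3  0.4] w 0.998
turn [-1.2017e+00  0.0000e+00 -1.0000e-04] travel cm after turn [  9.03  21.01 -52.73] before turn [  9.03 -41.6  -38.62]
[0.56, -2.6, -2.41] -0.075
[0.56, -2.41, -2.6] -0.075
[0.56, -2.21, -2.78] -0.075
[0.56, -2.0, -2.93] -0.075
[0.56, -1.77, -3.08] -0.075
[0.56, -1.53, -3.2] -0.075
[0.56, -1.29, -3.31] -0.075
[0.56, -1.04, -3.39] -0.075
[0.56, -0.78, -3.46] -0.075
[0.56, -0.52, -3.51] -0.075
[0.56, -0.25, -3.54] -0.075
[0.56, 0.01, -3.55] -0.075
[0.56, 0.28, -3.54] -0.075
[0.56, 0.54, -3.51] -0.075
[0.56, 0.81, -3.46] -0.075
[0.56, 1.06, -3.38] -0.075
```

>>> apply_moves --travel '[[0.56,-2.6,-2.4],[0.56,-2.4,-2.6],[0.56,-2.2,-2.8],[0.56,-2.0,-2.9],[0.56,-1.8,-3.1],[0.56,-1.5,-3.2],[0.56,-1.3,-3.3],[0.56,-1.0,-3.4]]' --turn '[[-0.075,0,0],[-0.075,0,0],[-0.075,0,0],[-0.075,0,0],[-0.075,0,0],[-0.075,0,0],[-0.075,0,0],[-0.075,0,0]]' --grip '[0,0,0,0,0,0,0,0]'

```text
t: 1.32
eef_pos: [0.3098, -0.3962, 0.2039]
tool_rot: [-0.306, -0.637, -0.299, 0.641]
contact_force: [0.7, -0.3, 0.4]
gripper_width: 1.004
```

>>> apply_moves --travel '[[0.56,-0.8,-3.5],[0.56,-0.5,-3.5],[0.56,-0.25,-3.5],[0.56,0,-3.5],[0.56,0.3,-3.5],[0.56,0.5,-3.5],[0.56,0.8,-3.5],[0.56,1.1,-3.4]]' --turn '[[-0.075,0,0],[-0.075,0,0],[-0.075,0,0],[-0.075,0,0],[-0.075,0,0],[-0.075,0,0],[-0.075,0,0],[-0.075,0,0]]' --grip '[0,0,0,0,0,0,0,0]'

```text
t: 1.98
eef_pos: [0.4383, -0.1301, 0.1569]
tool_rot: [-0.491, -0.511, -0.48, 0.517]
contact_force: [1.2, -1.5, -0.3]
gripper_width: 1.0
```

```bash
cat >> h.py <<'E'
def find(n,z,c="wrist",name=None):
    C,im=shot(c,name)
    for m in eyes.masks_of(n,c):
        if m["score"]<.3: continue
        W=toplane(C,np.argwhere(m["region"])[:,::-1],z).astype(np.float32)
        q,r=cv2.minEnclosingCircle(W)
        print(n,round(m["score"],2),np.round(m["rect"]),"cent",W.mean(0).round(4),"circ",np.round(q,4),round(r,4))
    return C,im
E
python3 - <<'E'
from h import *
C,im=find("gear_large",.014)
for p,r,z in (((.442,-.1445),.054,.014),((.442,-.1445),.013,.042),((.61,-.1405),.068,.01)):
    a=np.linspace(0,6.28,60); uv=project(C,np.c_[p[0]+r*np.cos(a),p[1]+r*np.sin(a),z+0*a])
    cv2.polylines(im,[uv.astype(np.int32)],True,(255,0,255))
cv2.imwrite("pics/w1.png",im); goal([.442,-.1445,.16],-5.4)
E
```

```text
gear_large 0.95 [265. 141. 384. 255.] cent [ 0.4424 -0.144 ] circ [ 0.4424 -0.1469] 0.0554
t 2.08 pos [ 0.4402 -0.1257  0.1568] jaw yaw -2.8 q [ 0.55  0.28 -0.48  2.13  0.21  0.76 -0.11] F [-0.2  0.6 -0. ] w 0.996
turn [ 0.0452  0.0135 -0.0083] travel cm after turn [-0.32  0.35  1.86] before turn [-0.29  0.27  1.88]
```

View pics/w1.png

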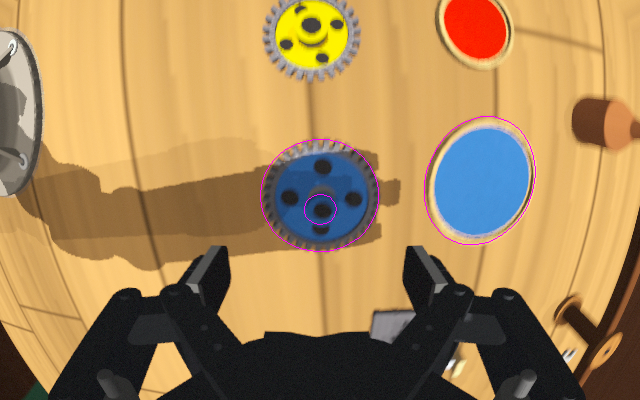

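>>> apply_moves --travel '[[0,0,0],[0,0.35,1.9],[3,0,0],[3,0,0],[0,0,0]]' --turn '[[0.045,0.0135,-0.008],[0,0,0],[0,0,0],[0,0,0],[0,0,0]]' --grip '[0,0,0,0.3,0.3]' --newtons 50

```text
t: 2.5
eef_pos: [0.4443, -0.149, 0.0979]
tool_rot: [0.473, 0.528, 0.47, -0.526]
contact_force: [-1.9, 0.1, -0.5]
gripper_width: 0.748
```

```bash
python3 - <<'E'
from h import *
goal([.442,-.1445,.037],-5.4)
E
```

```text
t 2.5 pos [ 0.4443 -0.149   0.0979] jaw yaw -6.3 q [ 0.55  0.39 -0.42  2.15  0.26  0.64 -0.17] F [-1.9  0.1 -0.5] w 0.748
turn [-0.0164  0.0002 -0.0053] travel cm after turn [ 6.09 -0.28 -0.43] before turn [ 6.08 -0.32 -0.42]
```

>>> apply_moves --travel '[[0,-0.3,-0.4],[2.5,0,0],[2.5,0,0],[1.0,0,0],[0,0,0],[0,0,0]]' --turn '[[-0.016,0,-0.005],[0,0,0],[0,0,0],[0,0,0],[0,0,0],[0,0,0]]' --grip '[0.3,0.3,0.3,0.3,0.3,0.3]'

```text
t: 3.0
eef_pos: [0.4435, -0.1491, 0.0425]
tool_rot: [0.474, 0.526, 0.471, -0.526]
contact_force: [0.2, -0.2, -0.4]
gripper_width: 0.699
```

```bash
python3 - <<'E'
from h import *
goal([.442,-.1445,.037],-5.4)
E
```

```text
t 3.0 pos [ 0.4435 -0.1491  0.0425] jaw yaw -6.1 q [ 0.49  0.49 -0.36  2.17  0.35  0.52 -0.24] F [ 0.2 -0.2 -0.4] w 0.699
turn [-0.0117  0.0028 -0.0035] travel cm after turn [ 0.55 -0.19 -0.45] before turn [ 0.54 -0.2  -0.45]
```

>>> apply_moves --travel '[[0.4,-0.2,-0.45],[0.2,-0.1,-0.2],[0,0,0],[0,0,0],[0,0,0],[0,0,0],[0,0,0],[0,0,0]]' --turn '[[-0.012,0,0],[0,0,0],[0,0,0],[0,0,0],[0,0,0],[0,0,0],[0,0,0],[0,0,0]]' --grip '[0.3,0.3,0.3,1,1,1,1,1]' --newtons 60

```text
t: 3.67
eef_pos: [0.4435, -0.1424, 0.0413]
tool_rot: [0.48, 0.524, 0.472, -0.522]
contact_force: [0.8, -0.4, -4.1]
gripper_width: 0.279
```

>>> apply_moves --travel '[[0,0,0],[0,0,0],[-1,0,0],[-2,0,0],[-2,0,0],[-1,0,0],[0,0,0],[0,0,0]]' --turn '[[0,0,0],[0,0,0],[0,0,0],[0,0,0],[0,0,0],[0,0,0],[0,0,0],[0,0,0]]' --grip '[1,1,1,1,1,1,1,1]'

```text
t: 4.33
eef_pos: [0.438, -0.1413, 0.1024]
tool_rot: [-0.477, -0.522, -0.476, 0.524]
contact_force: [0.2, 0.5, -5.9]
gripper_width: 0.277
```

```bash
python3 - <<'E'
from h import *
path([.610,-.1405,.1],-5.4,6)
find("gear_large",.07,"wrist","w2")
E
```

```text
t 4.33 pos [ 0.438  -0.1413  0.1024] jaw yaw -5.4 q [ 0.54  0.38 -0.43  2.16  0.26  0.65 -0.17] F [ 0.2  0.5 -5.9] w 0.277
turn [0.0009 0.0029 0.0006] travel cm after turn [ 0.24 17.12 -1.7 ] before turn [ 0.23 17.12 -1.68]
[0.04, 2.85, -0.28] 0.0
[0.04, 2.85, -0.28] 0.0
[0.04, 2.85, -0.28] 0.0
[0.04, 2.85, -0.28] 0.0
[0.04, 2.85, -0.28] 0.0
[0.04, 2.85, -0.28] 0.0
gear_large 0.68 [222. 150. 414. 325.] cent [ 0.4383 -0.1352] circ [ 0.4374 -0.1478] 0.0568
```

View pics/w2.png

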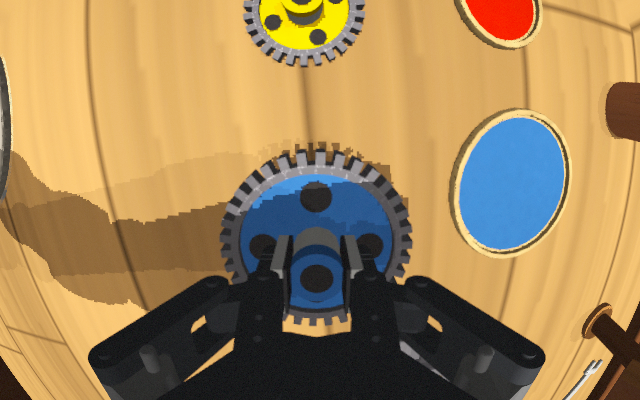

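>>> apply_moves --travel '[[0,2.9,-0.3],[0,2.9,-0.3],[0,2.9,-0.3],[0,2.9,-0.3],[0,2.9,-0.3],[0,2.4,-0.2],[0,0,0],[0,0,0]]' --turn '[[0,0,0],[0,0,0],[0,0,0],[0,0,0],[0,0,0],[0,0,0],[0,0,0],[0,0,0]]' --grip '[1,1,1,1,1,1,1,1]'

```text
t: 5.1
eef_pos: [0.6048, -0.1396, 0.0871]
tool_rot: [-0.47, -0.517, -0.482, 0.529]
contact_force: [-1.4, 0.9, -7.0]
gripper_width: 0.277
```

```bash
python3 - <<'E'
from h import *
goal([.610,-.139,.045],-5.4)
find("gear_large",.06,"wrist")
E
```

```text
t 5.1 pos [ 0.6048 -0.1396  0.0871] jaw yaw -5.4 q [ 0.41  0.62 -0.39  1.77  0.31  0.83 -0.22] F [-1.4  0.9 -7. ] w 0.277
turn [-0.0003  0.0023  0.0245] travel cm after turn [ 4.21  0.52 -0.11] before turn [ 4.2   0.62 -0.12]
gear_large 0.91 [221. 147. 413. 324.] cent [ 0.6049 -0.131 ] circ [ 0.6035 -0.1431] 0.0549
gear_large 0.48 [493.  59. 640. 156.] cent [ 0.7548 -0.0715] circ [ 0.7778 -0.0714] 0.0731
```

>>> apply_moves --travel '[[0,0.6,-0.1],[1.5,0,0],[1.2,0,0],[0.6,0,0],[0,0,0]]' --turn '[[0,0,0.0245],[0,0,0],[0,0,0],[0,0,0],[0,0,0]]' --grip '[1,1,1,1,1]'

```text
t: 5.62
eef_pos: [0.6041, -0.1404, 0.0509]
tool_rot: [-0.475, -0.521, -0.476, 0.526]
contact_force: [-0.7, 0.0, -7.0]
gripper_width: 0.276
```

```bash
python3 - <<'E'
from h import *
goal([.610,-.139,.045],-5.4)
E
```

```text
t 5.62 pos [ 0.6041 -0.1404  0.0509] jaw yaw -5.5 q [ 0.4   0.66 -0.37  1.8   0.34  0.75 -0.25] F [-0.7  0.  -7. ] w 0.276
turn [-0.0014  0.0039  0.0063] travel cm after turn [ 0.59  0.58 -0.19] before turn [ 0.58  0.58 -0.2 ]
```

>>> apply_moves --travel '[[0,0.6,-0.1],[0,0,0],[0.4,0,0],[0.2,0,0],[0,0,0]]' --turn '[[0,0,0.006],[0,0,0],[0,0,0],[0,0,0],[0,0,0]]' --grip '[1,1,1,1,1]'

```text
t: 6.03
eef_pos: [0.6104, -0.1403, 0.0457]
tool_rot: [-0.476, -0.522, -0.474, 0.525]
contact_force: [-0.9, 0.2, -6.0]
gripper_width: 0.275
```

```bash
python3 - <<'E'
from h import *
goal([.610,-.139,.045],-5.4)
E
```

```text
t 6.03 pos [ 0.6104 -0.1403  0.0457] jaw yaw -5.5 q [ 0.39  0.67 -0.36  1.8   0.34  0.74 -0.26] F [-0.9  0.2 -6. ] w 0.275
turn [-0.002   0.0046  0.    ] travel cm after turn [ 0.07 -0.05 -0.13] before turn [ 0.07 -0.05 -0.13]
```

>>> apply_moves --travel '[[0.15,0,0],[0.1,0,0],[0,0,0]]' --turn '[[0,0,0],[0,0,0],[0,0,0]]' --grip '[1,1,1]'

```text
t: 6.28
eef_pos: [0.6107, -0.1404, 0.0458]
tool_rot: [-0.477, -0.522, -0.474, 0.525]
contact_force: [-0.8, 0.3, -5.7]
gripper_width: 0.281
```

>>> apply_moves --travel '[[0.3,0,0],[0,0,0],[0,0,0]]' --turn '[[0,0,0],[0,0,0],[0,0,0]]' --grip '[1,1,1]'

```text
t: 6.53
eef_pos: [0.612, -0.1405, 0.0464]
tool_rot: [-0.478, -0.523, -0.473, 0.525]
contact_force: [0.1, 0.4, -6.6]
gripper_width: 0.274
```

>>> apply_moves --travel '[[0.3,0,0],[0.3,0,0]]' --turn '[[0,0,0],[0,0,0]]' --grip '[1,1]'

```text
t: 6.7
eef_pos: [0.6126, -0.1406, 0.0451]
tool_rot: [-0.478, -0.522, -0.472, 0.525]
contact_force: [-18.5, 2.6, 42.1]
gripper_width: 0.277
```

>>> apply_moves --travel '[[0,0,0],[0,0,0],[0,0,0],[0,0,0],[-2,0,0],[-3,0,0],[-3,0,0],[0,0,0]]' --turn '[[0,0,0],[0,0,0],[0,0,0],[0,0,0],[0,0,0],[0,0,0],[0,0,0],[0,0,0]]' --grip '[0.5,0.3,0.3,0.3,0.2,0.2,0.2,0.2]'

```text
t: 7.37
eef_pos: [0.615, -0.1396, 0.1274]
tool_rot: [-0.479, -0.523, -0.471, 0.524]
contact_force: [1.7, -0.2, 1.5]
gripper_width: 0.8
```

```bash
python3 - <<'E'
from h import *
C,im=find("gear_large",.018,"wrist","w3")
find("nest_large",.01,"wrist")
path([.442,.004,.1],-5.4,8)
E
```

```text
gear_large 0.79 [248. 135. 383. 261.] cent [ 0.6127 -0.142 ] circ [ 0.6122 -0.1446] 0.0548
nest_large 0.75 [236. 114. 398. 273.] cent [ 0.6134 -0.13  ] circ [ 0.6123 -0.1438] 0.0676
t 7.57 pos [ 0.6108 -0.1396  0.1211] jaw yaw -5.6 q [ 0.42  0.57 -0.4   1.76  0.29  0.87 -0.21] F [ 0.6 -0.2  0.3] w 0.796
turn [-0.0027  0.0075  0.0023] travel cm after turn [  2.11 -18.16 -12.71] before turn [  2.06 -18.19 -12.67]
[0.26, -2.27, -1.58] -0.0
[0.26, -2.27, -1.58] -0.0
[0.26, -2.27, -1.59] -0.0
[0.26, -2.27, -1.59] -0.0
[0.26, -2.27, -1.59] -0.0
[0.26, -2.27, -1.59] -0.0
[0.26, -2.27, -1.59] -0.0
[0.26, -2.27, -1.59] -0.0
```

View pics/w3.png

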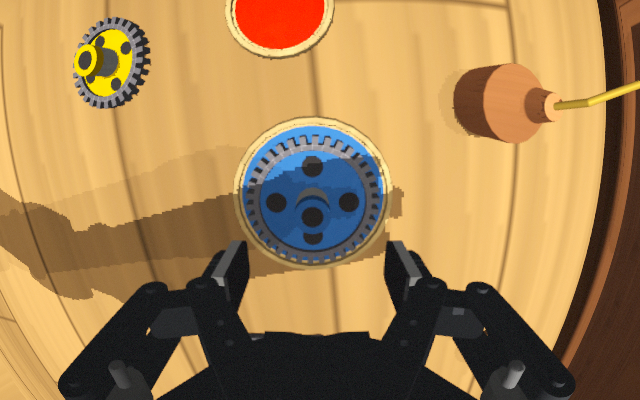

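>>> apply_moves --travel '[[0.2,-2.3,-1.6],[0.2,-2.3,-1.6],[0.2,-2.3,-1.6],[0.2,-2.3,-1.6],[0.2,-2.3,-1.6],[0.2,-2.3,-1.6],[0.2,-2.3,-1.6],[0.2,-2.1,-1.5]]' --turn '[[0,0.007,0],[0,0,0],[0,0,0],[0,0,0],[0,0,0],[0,0,0],[0,0,0],[0,0,0]]' --grip '[0.3,0.3,0.3,0.3,0.3,0.3,0.3,0.3]'

```text
t: 8.23
eef_pos: [0.433, 0.0049, 0.0949]
tool_rot: [-0.469, -0.522, -0.476, 0.529]
contact_force: [0.2, 0.3, 0.1]
gripper_width: 0.7
```

```bash
python3 - <<'E'
from h import *
find("gear_medium",.014,"wrist")
goal([.442,.004,.041],-5.4)
E
```

```text
gear_medium 0.92 [273. 152. 389. 264.] cent [0.4425 0.0035] circ [0.443  0.0014] 0.0433
t 8.33 pos [0.4305 0.0064 0.0945] jaw yaw -5.8 q [ 0.25  0.37 -0.47  2.21  0.27  0.63 -0.52] F [ 0.3 -1.5 -0.4] w 0.703
turn [-0.0074  0.0006  0.0177] travel cm after turn [5.35 1.16 0.13] before turn [5.33 1.26 0.12]
```

>>> apply_moves --travel '[[0,1.2,0.15],[1.5,0,0],[2.0,0,0],[1.0,0,0],[0,0,0]]' --turn '[[-0.007,0,0.018],[0,0,0],[0,0,0],[0,0,0],[0,0,0]]' --grip '[0.3,0.3,0.3,0.3,0.3]'

```text
t: 8.75
eef_pos: [0.4473, 0.0015, 0.0458]
tool_rot: [0.477, 0.524, 0.475, -0.522]
contact_force: [-0.1, 0.6, 0.2]
gripper_width: 0.698
```

```bash
python3 - <<'E'
from h import *
goal([.442,.003,.041],-5.4)
E
```

```text
t 8.75 pos [0.4473 0.0015 0.0458] jaw yaw -5.4 q [ 0.19  0.47 -0.4   2.22  0.37  0.51 -0.59] F [-0.1  0.6  0.2] w 0.698
turn [ 0.0004  0.0004 -0.0052] travel cm after turn [ 0.48 -0.55 -0.1 ] before turn [ 0.48 -0.55 -0.1 ]
```

>>> apply_moves --travel '[[0.4,-0.6,-0.1],[0.1,0,0],[0,0,0],[0,0,0],[0,0,0],[0,0,0],[0,0,0],[0,0,0]]' --turn '[[0,0,-0.005],[0,0,0],[0,0,0],[0,0,0],[0,0,0],[0,0,0],[0,0,0],[0,0,0]]' --grip '[0.3,0.3,1,1,1,1,1,1]'

```text
t: 9.42
eef_pos: [0.4429, 0.0019, 0.0415]
tool_rot: [0.476, 0.524, 0.475, -0.523]
contact_force: [0.2, -0.1, -2.8]
gripper_width: 0.281
```

```bash
python3 - <<'E'
from h import *
path([.4435,.170,.1],-5.4,7)
E
```

```text
t 9.42 pos [0.4429 0.0019 0.0415] jaw yaw -5.5 q [ 0.19  0.47 -0.4   2.23  0.38  0.5  -0.6 ] F [ 0.2 -0.1 -2.8] w 0.281
turn [-0.0017  0.0005 -0.0014] travel cm after turn [ -5.85  -1.52 -16.74] before turn [ -5.86  -1.54 -16.73]
[-0.84, -0.22, -2.39] -0.0
[-0.84, -0.22, -2.39] -0.0
[-0.84, -0.22, -2.39] -0.0
[-0.84, -0.22, -2.39] -0.0
[-0.84, -0.22, -2.39] -0.0
[-0.84, -0.22, -2.39] -0.0
[-0.84, -0.22, -2.39] -0.0
```

>>> apply_moves --travel '[[0,0,0],[-1,0,0],[-2,0,0],[-2,0,0],[-0.2,-0.4,-3.5],[0,-0.3,-3.5],[0,-0.3,-3.5],[0,-0.3,-3.4]]' --turn '[[0,0,0],[0,0,0],[0,0,0],[0,0,0],[0,0,0],[0,0,0],[0,0,0],[0,0,0]]' --grip '[1,1,1,1,1,1,1,1]'

```text
t: 10.08
eef_pos: [0.4432, 0.1349, 0.0983]
tool_rot: [-0.471, -0.526, -0.469, 0.53]
contact_force: [1.2, -0.3, -3.4]
gripper_width: 0.276
```

>>> apply_moves --travel '[[0,-0.2,-2.4],[0,0,0],[0,0,0]]' --turn '[[0,0,0],[0,0,0],[0,0,0]]' --grip '[1,1,1]'

```text
t: 10.33
eef_pos: [0.4438, 0.1697, 0.1013]
tool_rot: [0.473, 0.526, 0.473, -0.525]
contact_force: [-0.1, -0.5, -3.5]
gripper_width: 0.279
```

```bash
python3 - <<'E'
from h import *
goal([.4435,.170,.045],-5.4)
find("gear_medium",.06,"wrist")
E
```

```text
t 10.33 pos [0.4438 0.1697 0.1013] jaw yaw -6.0 q [-0.08  0.41 -0.49  2.12  0.31  0.67 -0.89] F [-0.1 -0.5 -3.5] w 0.279
turn [-0.0112 -0.0013 -0.0017] travel cm after turn [ 5.63 -0.03 -0.02] before turn [ 5.63 -0.04 -0.02]
gear_medium 0.65 [242. 165. 394. 306.] cent [0.4445 0.1715] circ [0.4425 0.1625] 0.0478
```

>>> apply_moves --travel '[[2,0,0],[1.8,0,0],[1.2,0,0],[0,0,0]]' --turn '[[-0.011,0,0],[0,0,0],[0,0,0],[0,0,0]]' --grip '[1,1,1,1]'

```text
t: 10.77
eef_pos: [0.4456, 0.1625, 0.051]
tool_rot: [0.475, 0.526, 0.472, -0.525]
contact_force: [-0.9, 0.3, -3.2]
gripper_width: 0.281
```

```bash
python3 - <<'E'
from h import *
goal([.4435,.170,.045],-5.4)
E
```

```text
t 10.77 pos [0.4456 0.1625 0.051 ] jaw yaw -6.0 q [-0.12  0.5  -0.44  2.15  0.39  0.57 -0.95] F [-0.9  0.3 -3.2] w 0.281
turn [-0.0099  0.0015 -0.0044] travel cm after turn [ 0.6  -0.28 -0.73] before turn [ 0.6  -0.29 -0.73]
```

>>> apply_moves --travel '[[0,-0.3,-0.8],[0,0,-0.1],[0.4,0,-0.1],[0.3,0,0]]' --turn '[[-0.01,0,0],[0,0,0],[0,0,0],[0,0,0]]' --grip '[1,1,1,1]'

```text
t: 11.1
eef_pos: [0.4444, 0.1706, 0.0453]
tool_rot: [0.477, 0.525, 0.473, -0.523]
contact_force: [-0.3, 0.1, -2.5]
gripper_width: 0.28
```

```bash
python3 - <<'E'
from h import *
goal([.4435,.170,.045],-5.4)
E
```

```text
t 11.1 pos [0.4444 0.1706 0.0453] jaw yaw -5.6 q [-0.15  0.51 -0.43  2.15  0.4   0.56 -0.97] F [-0.3  0.1 -2.5] w 0.28
turn [-0.004   0.0027 -0.0054] travel cm after turn [ 0.03 -0.09  0.07] before turn [ 0.03 -0.09  0.07]
```

>>> apply_moves --travel '[[0.2,0,0],[0.1,0,0]]' --turn '[[0,0,0],[0,0,0]]' --grip '[1,1]'

```text
t: 11.27
eef_pos: [0.4447, 0.1705, 0.0449]
tool_rot: [0.478, 0.524, 0.472, -0.524]
contact_force: [-3.2, -1.1, 7.5]
gripper_width: 0.276
```

Contact; release and lift, then look on the way to the small gear.

>>> apply_moves --travel '[[0,0,0],[0,0,0],[0,0,0],[0,0,0],[-2,0,0],[-3,0,0],[-3,0,0],[0,0,0]]' --turn '[[0,0,0],[0,0,0],[0,0,0],[0,0,0],[0,0,0],[0,0,0],[0,0,0],[0,0,0]]' --grip '[0.5,0.3,0.3,0.3,0.3,0.3,0.3,0.3]'

```text
t: 11.93
eef_pos: [0.4451, 0.172, 0.1284]
tool_rot: [0.478, 0.525, 0.472, -0.523]
contact_force: [0.9, 0.7, 0.9]
gripper_width: 0.7
```

```bash
python3 - <<'E'
from h import *
find("gear_medium",.018,"wrist","w4")
find("nest_medium",.01,"wrist")
path([.626,.175,.1],-5.4,6)
E
```

```text
gear_medium 0.87 [266. 146. 367. 248.] cent [0.4454 0.1712] circ [0.4455 0.1696] 0.043
nest_medium 0.5 [480. 280. 508. 306.] cent [0.6225 0.0456] circ [0.62   0.0425] 0.0318
t 12.13 pos [0.4422 0.1701 0.1234] jaw yaw -5.6 q [-0.07  0.37 -0.51  2.11  0.28  0.73 -0.87] F [-0.2 -0.  -1. ] w 0.704
turn [-0.0035  0.0077 -0.0003] travel cm after turn [ 2.34 18.25 -2.22] before turn [ 2.33 18.25 -2.3 ]
[0.39, 3.04, -0.38] -0.001
[0.39, 3.04, -0.38] -0.001
[0.39, 3.04, -0.38] -0.001
[0.39, 3.04, -0.38] -0.001
[0.39, 3.04, -0.38] -0.001
[0.39, 3.04, -0.37] -0.001
```

>>> apply_moves --travel '[[0.3,3.1,-0.4],[0.3,3.1,-0.4],[0.3,3.1,-0.4],[0.3,3.1,-0.4],[0.3,3.1,-0.4],[0.3,2.8,-0.3],[0,0,0],[0,0,0]]' --turn '[[0,0.007,0],[0,0,0],[0,0,0],[0,0,0],[0,0,0],[0,0,0],[0,0,0],[0,0,0]]' --grip '[0.3,0.3,0.3,0.3,0.3,0.3,0.3,0.3]'

```text
t: 12.8
eef_pos: [0.6262, 0.1721, 0.0889]
tool_rot: [-0.474, -0.515, -0.478, 0.53]
contact_force: [-0.5, 0.1, -1.1]
gripper_width: 0.702
```

```bash
python3 - <<'E'
from h import *
find("gear_small",.014,"wrist","w5")
goal([.626,.175,.041],-5.4)
E
```

```text
gear_small 0.86 [273. 160. 364. 245.] cent [0.6274 0.1764] circ [0.6274 0.1757] 0.0311
gear_small 0.67 [414. 190. 492. 266.] cent [0.7251 0.1492] circ [0.7283 0.1469] 0.038
t 12.9 pos [0.6252 0.1719 0.0894] jaw yaw -5.3 q [-0.06  0.66 -0.44  1.7   0.35  0.88 -0.74] F [-0.1 -0.6  0.2] w 0.705
turn [0.001  0.0126 0.0178] travel cm after turn [ 4.84  0.05 -0.32] before turn [ 4.84  0.13 -0.38]
```

View pics/w5.png

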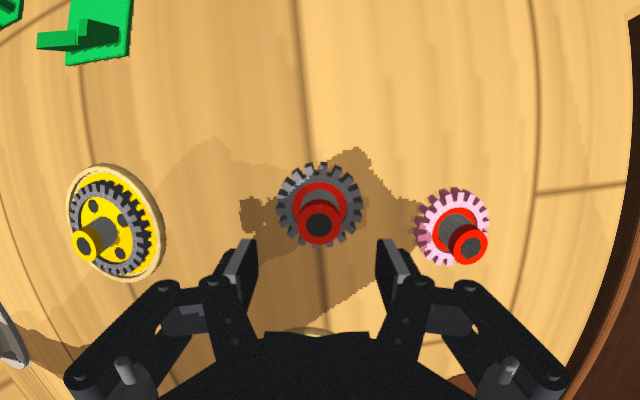

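>>> apply_moves --travel '[[0,0.1,-0.4],[1.5,0,0],[1.8,0,-0.1],[1.1,0,-0.1],[0,0,0]]' --turn '[[0,0.012,0.018],[0,0,0],[0,0,0],[0,0,0],[0,0,0]]' --grip '[0.3,0.3,0.3,0.3,0.3]'

```text
t: 13.32
eef_pos: [0.6209, 0.1783, 0.0419]
tool_rot: [-0.477, -0.52, -0.478, 0.523]
contact_force: [-1.1, 0.9, -0.4]
gripper_width: 0.698
```

```bash
python3 - <<'E'
from h import *
goal([.627,.175,.041],-5.4)
E
```

```text
t 13.32 pos [0.6209 0.1783 0.0419] jaw yaw -5.1 q [-0.08  0.71 -0.41  1.74  0.38  0.77 -0.77] F [-1.1  0.9 -0.4] w 0.698
turn [0.0053 0.0026 0.0032] travel cm after turn [0.09 0.64 0.28] before turn [0.08 0.64 0.28]
```

>>> apply_moves --travel '[[0.1,0.65,0.3],[0,0,0],[0,0,0],[0,0,0],[0,0,0],[0,0,0],[0,0,0],[0,0,0]]' --turn '[[0.005,0,0],[0,0,0],[0,0,0],[0,0,0],[0,0,0],[0,0,0],[0,0,0],[0,0,0]]' --grip '[0.3,0.3,1,1,1,1,1,1]'

```text
t: 13.98
eef_pos: [0.6272, 0.1742, 0.042]
tool_rot: [-0.476, -0.521, -0.476, 0.525]
contact_force: [0.4, -0.6, -1.6]
gripper_width: 0.282
```

```bash
python3 - <<'E'
from h import *
path([.6005,.017,.1],-5.4,5)
E
```

```text
t 13.98 pos [0.6272 0.1742 0.042 ] jaw yaw -5.4 q [-0.08  0.72 -0.41  1.73  0.38  0.78 -0.77] F [ 0.4 -0.6 -1.6] w 0.282
turn [0.0002 0.0032 0.0034] travel cm after turn [-5.8  -1.18 15.9 ] before turn [-5.75 -1.2  15.92]
[-1.15, -0.24, 3.18] 0.0
[-1.15, -0.24, 3.18] 0.0
[-1.15, -0.24, 3.18] 0.0
[-1.15, -0.24, 3.18] 0.0
[-1.15, -0.24, 3.18] 0.0
```

>>> apply_moves --travel '[[-1,0,0],[-2,0,0],[-2,0,0],[0,-0.2,3.5],[0,-0.3,3.5],[0,-0.3,3.5],[0,-0.3,3.2],[0,-0.1,2.2]]' --turn '[[0,0,0],[0,0,0],[0,0,0],[0,0,0],[0,0,0],[0,0,0],[0,0,0],[0,0,0]]' --grip '[1,1,1,1,1,1,1,1]'

```text
t: 14.65
eef_pos: [0.6005, 0.0226, 0.0993]
tool_rot: [0.479, 0.52, 0.481, -0.518]
contact_force: [-1.0, -0.2, -1.2]
gripper_width: 0.279
```

>>> apply_moves --travel '[[0,0,0],[0,0,0]]' --turn '[[0,0,0],[0,0,0]]' --grip '[1,1]'

```text
t: 14.82
eef_pos: [0.5998, 0.014, 0.1004]
tool_rot: [-0.477, -0.521, -0.477, 0.522]
contact_force: [0.5, 0.8, -2.0]
gripper_width: 0.279
```

```bash
python3 - <<'E'
from h import *
goal([.6005,.017,.055],-5.4)
find("gear_small",.06,"wrist")
E
```

```text
t 14.82 pos [0.5998 0.014  0.1004] jaw yaw -5.1 q [ 0.21  0.57 -0.45  1.83  0.33  0.81 -0.5 ] F [ 0.5  0.8 -2. ] w 0.279
turn [0.0057 0.0011 0.0005] travel cm after turn [ 4.54  0.04 -0.31] before turn [ 4.54  0.05 -0.31]
gear_small 0.84 [260. 180. 373. 294.] cent [0.5999 0.0127] circ [0.5998 0.0083] 0.0362
gear_small 0.7 [431.   2. 509.  59.] cent [0.6983 0.1295] circ [0.6995 0.135 ] 0.0284
```

>>> apply_moves --travel '[[1.5,0,-0.4],[1.8,0,0],[1.4,0,0],[0,0,0]]' --turn '[[0.006,0,0],[0,0,0],[0,0,0],[0,0,0]]' --grip '[1,1,1,1]'

```text
t: 15.25
eef_pos: [0.6029, 0.0264, 0.0543]
tool_rot: [0.478, 0.523, 0.478, -0.519]
contact_force: [-1.4, 0.4, -1.8]
gripper_width: 0.276
```

```bash
python3 - <<'E'
from h import *
goal([.6005,.017,.046],-5.4)
E
```

```text
t 15.25 pos [0.6029 0.0264 0.0543] jaw yaw -4.9 q [ 0.17  0.64 -0.42  1.85  0.37  0.72 -0.54] F [-1.4  0.4 -1.8] w 0.276
turn [ 0.0082 -0.0036 -0.0047] travel cm after turn [ 0.83 -0.15  0.96] before turn [ 0.83 -0.16  0.96]
```

>>> apply_moves --travel '[[0,-0.2,0.9],[0,0,0],[0.5,0,0],[0.4,0,0],[0,0,0]]' --turn '[[0.008,0,-0.005],[0,0,0],[0,0,0],[0,0,0],[0,0,0]]' --grip '[1,1,1,1,1]'

```text
t: 15.67
eef_pos: [0.6014, 0.0213, 0.0472]
tool_rot: [0.476, 0.524, 0.478, -0.52]
contact_force: [-0.7, -0.0, -2.1]
gripper_width: 0.278
```

```bash
python3 - <<'E'
from h import *
goal([.6005,.017,.046],-5.4)
E
```

```text
t 15.67 pos [0.6014 0.0213 0.0472] jaw yaw -5.1 q [ 0.18  0.65 -0.42  1.86  0.37  0.71 -0.54] F [-0.7 -0.  -2.1] w 0.278
turn [ 0.0046 -0.0061 -0.0017] travel cm after turn [ 0.12 -0.05  0.44] before turn [ 0.12 -0.05  0.44]
```

>>> apply_moves --travel '[[0,0,0.5],[0,0,0.1],[0.3,0,0],[0.1,0,0]]' --turn '[[0.005,-0.006,0],[0,0,0],[0,0,0],[0,0,0]]' --grip '[1,1,1,1]'

```text
t: 16.0
eef_pos: [0.602, 0.0149, 0.0452]
tool_rot: [0.477, 0.524, 0.474, -0.522]
contact_force: [-5.0, 1.8, 12.6]
gripper_width: 0.282
```

>>> apply_moves --travel '[[0,0,0],[0,0,0],[0,0,0],[0,0,0],[-2,0,0],[-3,0,0],[-3,0,0],[-2,0,0]]' --turn '[[0,0,0],[0,0,0],[0,0,0],[0,0,0],[0,0,0],[0,0,0],[0,0,0],[0,0,0]]' --grip '[0.5,0.3,0.3,0.3,0.3,0.3,0.3,0.3]'

```text
t: 16.67
eef_pos: [0.5987, 0.0145, 0.1435]
tool_rot: [-0.475, -0.522, -0.477, 0.525]
contact_force: [0.4, -0.0, -0.5]
gripper_width: 0.702
```

```bash
python3 - <<'E'
from h import *
find("gear_small",.018,"wrist")
path([.5245,-.374,.16],-5.4,12)
E
```

```text
gear_small 0.95 [284. 151. 360. 222.] cent [0.6025 0.017 ] circ [0.6026 0.0164] 0.0316
gear_small 0.58 [412.   3. 481.  63.] cent [0.7218 0.1449] circ [0.7228 0.1457] 0.0328
t 16.77 pos [0.6006 0.0147 0.1452] jaw yaw -5.5 q [ 0.23  0.52 -0.47  1.81  0.29  0.89 -0.47] F [0.2 0.2 0.6] w 0.7
turn [-0.0014  0.0007 -0.0005] travel cm after turn [-1.48 -3.92 39.42] before turn [-1.46 -3.86 39.42]
[-0.12, -0.32, 3.29] -0.0
[-0.12, -0.32, 3.29] -0.0
[-0.12, -0.32, 3.29] -0.0
[-0.12, -0.32, 3.29] -0.0
[-0.12, -0.32, 3.29] -0.0
[-0.12, -0.32, 3.29] -0.0
[-0.12, -0.32, 3.28] -0.0
[-0.12, -0.32, 3.28] -0.0
[-0.12, -0.33, 3.28] -0.0
[-0.12, -0.33, 3.28] -0.0
[-0.12, -0.33, 3.28] -0.0
[-0.12, -0.33, 3.28] -0.0
```

>>> apply_moves --travel '[[-0.2,-0.3,3.3],[-0.2,-0.3,3.3],[-0.2,-0.3,3.3],[-0.2,-0.3,3.3],[-0.2,-0.3,3.3],[-0.2,-0.3,3.3],[-0.2,-0.3,3.3],[-0.2,-0.3,3.3]]' --turn '[[0,0,0],[0,0,0],[0,0,0],[0,0,0],[0,0,0],[0,0,0],[0,0,0],[0,0,0]]' --grip '[0.3,0.3,0.3,0.3,0.3,0.3,0.3,0.3]'

```text
t: 17.43
eef_pos: [0.5516, -0.2441, 0.1562]
tool_rot: [0.479, 0.52, 0.482, -0.517]
contact_force: [1.0, 0.4, 0.2]
gripper_width: 0.704
```

>>> apply_moves --travel '[[-0.2,-0.3,3.3],[-0.2,-0.3,3.3],[-0.2,-0.3,3.3],[-0.2,-0.3,3.0],[0,0,0],[0,0,0]]' --turn '[[0,0,0],[0,0,0],[0,0,0],[0,0,0],[0,0,0],[0,0,0]]' --grip '[0.4,0.4,0.4,0.4,0.4,0.4]'

```text
t: 17.93
eef_pos: [0.5206, -0.3887, 0.1568]
tool_rot: [-0.474, -0.521, -0.48, 0.523]
contact_force: [0.8, 0.6, -0.3]
gripper_width: 0.597
```

```bash
python3 - <<'E'
from h import *
C,im=shot("wrist")
for m in eyes.masks_of("arbor","wrist")[:2]:
    W=toplane(C,np.argwhere(m["region"])[:,::-1],.055).astype(np.float32)
    b=cv2.minAreaRect(W); print(round(m["score"],2),m["rect"],np.round(b[0],4),np.round(b[1],3),round(b[2],1),W.mean(0).round(4))
u=np.array([.094,.9956]); 
for z,o in ((.055,0),):
    uv=project(C,[[.5245+s*.075*u[0],-.374+s*.075*u[1],z] for s in (-1,1)]); cv2.line(im,*[tuple(map(int,q)) for q in uv],(255,0,255),1)
cv2.imwrite("pics/w6.png",im); goal([.5245,-.374,.055],-5.4)
E
```

```text
0.81 [312.2, 83.3, 335.2, 277.0] [ 0.5253 -0.3775] [0.152 0.017] 84.7 [ 0.526  -0.3719]
t 18.03 pos [ 0.5206 -0.3879  0.1569] jaw yaw -5.1 q [ 0.83  0.57 -0.4   1.67  0.26  0.96  0.25] F [-0.   0.5 -0.6] w 0.6
turn [ 0.0054 -0.004   0.0096] travel cm after turn [10.19  0.26 -1.42] before turn [10.19  0.36 -1.38]
```

View pics/w6.png

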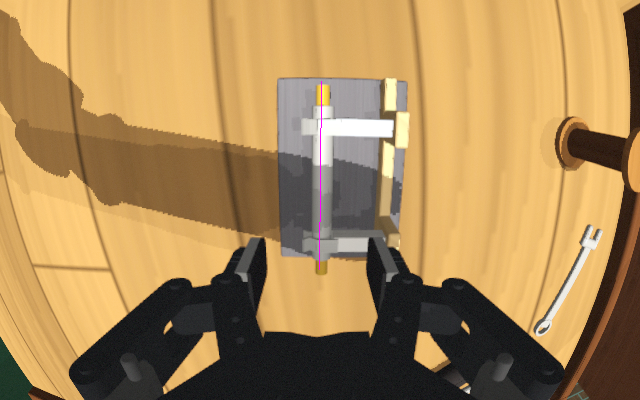

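>>> apply_moves --travel '[[0,0.5,-1.3],[2.5,0,0],[2.5,0,-0.1],[2,0,-0.1],[0,0,0]]' --turn '[[0.005,-0.004,0.01],[0,0,0],[0,0,0],[0,0,0],[0,0,0]]' --grip '[0.5,0.5,0.5,0.5,0.5]'

```text
t: 18.45
eef_pos: [0.5316, -0.3645, 0.0855]
tool_rot: [0.479, 0.522, 0.478, -0.519]
contact_force: [-1.6, -0.4, -1.3]
gripper_width: 0.499
```

```bash
python3 - <<'E'
from h import *
goal([.526,-.3755,.054],-5.4)
E
```

```text
t 18.45 pos [ 0.5316 -0.3645  0.0855] jaw yaw -4.8 q [ 0.78  0.64 -0.38  1.74  0.3   0.82  0.18] F [-1.6 -0.4 -1.3] w 0.499
turn [ 0.0106 -0.0021 -0.0049] travel cm after turn [ 3.15 -0.46  1.14] before turn [ 3.15 -0.48  1.15]
```

>>> apply_moves --travel '[[0,-0.5,1.1],[0,0,0],[1.2,0,0],[1.2,0,0],[0,0,0]]' --turn '[[0.01,0,-0.005],[0,0,0],[0,0,0],[0,0,0],[0,0,0]]' --grip '[0.5,0.5,0.5,0.5,0.5]'

```text
t: 18.87
eef_pos: [0.5282, -0.3733, 0.063]
tool_rot: [0.478, 0.523, 0.477, -0.521]
contact_force: [-0.5, 0.2, -0.4]
gripper_width: 0.5
```

```bash
python3 - <<'E'
from h import *
goal([.526,-.3755,.054],-5.4)
E
```

```text
t 18.87 pos [ 0.5282 -0.3733  0.063 ] jaw yaw -5.1 q [ 0.78  0.67 -0.36  1.74  0.32  0.79  0.18] F [-0.5  0.2 -0.4] w 0.5
turn [ 0.0046 -0.0016 -0.0033] travel cm after turn [ 0.9  -0.2   0.24] before turn [ 0.9  -0.21  0.24]
```

>>> apply_moves --travel '[[0.6,-0.2,0.2],[0.3,0,0],[0,0,0],[0,0,0],[0,0,0],[0,0,0],[0,0,0],[0,0,0]]' --turn '[[0.004,0,-0.003],[0,0,0],[0,0,0],[0,0,0],[0,0,0],[0,0,0],[0,0,0],[0,0,0]]' --grip '[0.5,0.5,0.5,1,1,1,1,1]' --newtons 80

```text
t: 19.53
eef_pos: [0.5259, -0.3757, 0.0534]
tool_rot: [0.476, 0.524, 0.476, -0.523]
contact_force: [-0.4, -0.5, -1.5]
gripper_width: 0.165
```

```bash
python3 - <<'E'
from h import *
goal([.486,-.372,.055],-5.4)
E
```

```text
t 19.53 pos [ 0.5259 -0.3757  0.0534] jaw yaw -5.4 q [ 0.78  0.68 -0.36  1.74  0.32  0.77  0.17] F [-0.4 -0.5 -1.5] w 0.165
turn [-0.0006 -0.0013 -0.0003] travel cm after turn [-0.16 -4.01  0.  ] before turn [-0.16 -4.01  0.01]
```

>>> apply_moves --travel '[[0,-0.7,0],[0,-0.7,0],[0,-0.7,0],[0,-0.7,0]]' --turn '[[0,0,0],[0,0,0],[0,0,0],[0,0,0]]' --grip '[1,1,1,1]'

```text
t: 19.87
eef_pos: [0.5106, -0.3727, 0.0564]
tool_rot: [0.484, 0.528, 0.47, -0.516]
contact_force: [0.2, -0.5, -7.2]
gripper_width: 0.16
```

```bash
python3 - <<'E'
from h import *
goal([.486,-.372,.055],-5.4)
E
```

```text
t 19.87 pos [ 0.5106 -0.3727  0.0564] jaw yaw -5.1 q [ 0.81  0.66 -0.37  1.8   0.32  0.72  0.18] F [ 0.2 -0.5 -7.2] w 0.16
turn [ 0.0048  0.0008 -0.0272] travel cm after turn [ 0.14 -2.45  0.16] before turn [ 0.07 -2.46  0.15]
```

>>> apply_moves --travel '[[0.1,-0.8,0.1],[0,-0.9,0],[0,-0.9,0],[0,-0.5,0],[0,0,0]]' --turn '[[0.005,0,-0.02],[0,0,0],[0,0,0],[0,0,0],[0,0,0]]' --grip '[1,1,1,1,1]'

```text
t: 20.28
eef_pos: [0.4723, -0.3702, 0.0537]
tool_rot: [-0.475, -0.523, -0.476, 0.524]
contact_force: [0.3, 0.3, -3.0]
gripper_width: 0.158
```

```bash
python3 - <<'E'
from h import *
goal([.480,-.372,.055],-5.4)
E
```

```text
t 20.28 pos [ 0.4723 -0.3702  0.0537] jaw yaw -5.5 q [ 0.83  0.63 -0.36  1.86  0.32  0.71  0.19] F [ 0.3  0.3 -3. ] w 0.158
turn [-0.002  -0.0002  0.001 ] travel cm after turn [-0.13  0.78  0.11] before turn [-0.13  0.78  0.11]
```

>>> apply_moves --travel '[[-2.5,0,0],[-2.5,0,0],[-2.5,0,0],[-2,0,0],[0,0,0],[0,0,0]]' --turn '[[0,0,0],[0,0,0],[0,0,0],[0,0,0],[0,0,0],[0,0,0]]' --grip '[1,1,1,1,1,1]'

```text
t: 20.78
eef_pos: [0.4692, -0.37, 0.151]
tool_rot: [-0.473, -0.523, -0.477, 0.525]
contact_force: [0.1, 0.5, -2.8]
gripper_width: 0.158
```

```bash
python3 - <<'E'
from h import *
path([.469,.371,.15],-9,24)
C,im=shot("wrist","w7")
p=status.get_obs()["eef_pos"]
for m in eyes.masks_of("arbor","wrist")[:2]:
    W=toplane(C,np.argwhere(m["region"])[:,::-1],p[2]).astype(np.float32)
    b=cv2.minAreaRect(W); print(round(m["score"],2),m["rect"],np.round(b[0],4),np.round(b[1],3),round(b[2],1),p)
E
```

```text
t 20.78 pos [ 0.4692 -0.37    0.151 ] jaw yaw -5.6 q [ 0.88  0.5  -0.41  1.81  0.25  0.89  0.25] F [ 0.1  0.5 -2.8] w 0.158
turn [ 0.0591 -0.0017  0.0054] travel cm after turn [  0.1  -11.61 -73.18] before turn [  0.27  -7.27 -73.74]
[0.01, -0.3, -3.07] 0.002
[0.01, -0.31, -3.07] 0.002
[0.01, -0.32, -3.07] 0.002
[0.01, -0.33, -3.07] 0.002
[0.01, -0.33, -3.07] 0.002
[0.01, -0.34, -3.07] 0.002
[0.01, -0.35, -3.07] 0.002
[0.01, -0.36, -3.07] 0.002
[0.01, -0.36, -3.07] 0.002
[0.01, -0.37, -3.07] 0.002
[0.01, -0.38, -3.06] 0.002
[0.01, -0.39, -3.06] 0.002
[0.01, -0.39, -3.06] 0.002
[0.01, -0.4, -3.06] 0.002
[0.01, -0.41, -3.06] 0.002
[0.01, -0.42, -3.06] 0.002
[0.01, -0.42, -3.06] 0.002
[0.01, -0.43, -3.06] 0.002
[0.01, -0.44, -3.06] 0.002
[0.01, -0.45, -3.06] 0.002
[0.01, -0.45, -3.05] 0.002
[0.01, -0.46, -3.05] 0.002
[0.01, -0.47, -3.05] 0.002
[0.01, -0.48, -3.05] 0.002
0.88 [297.8, 100.0, 337.2, 336.4] [ 0.471  -0.3539] [0.116 0.016] 84.6 [ 0.4695008  -0.37010697  0.15098724]
```

View pics/w7.png

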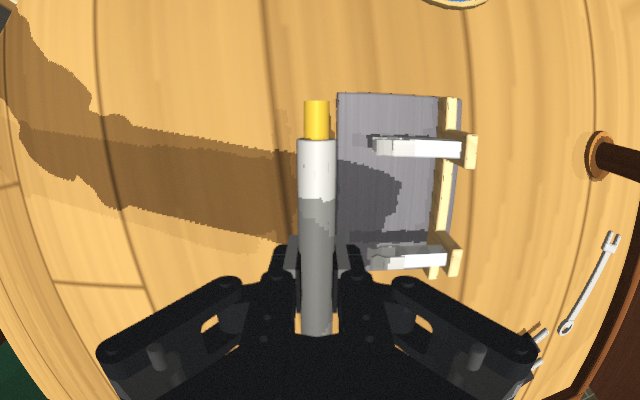

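>>> apply_moves --travel '[[0,-0.3,-3.1],[0,-0.3,-3.1],[0,-0.3,-3.1],[0,-0.3,-3.1],[0,-0.3,-3.1],[0,-0.3,-3.1],[0,-0.3,-3.1],[0,-0.4,-3.1]]' --turn '[[0.002,0,0],[0.002,0,0],[0.002,0,0],[0.002,0,0],[0.002,0,0],[0.002,0,0],[0.002,0,0],[0.002,0,0]]' --grip '[1,1,1,1,1,1,1,1]'

```text
t: 21.55
eef_pos: [0.4639, -0.1187, 0.1394]
tool_rot: [-0.46, -0.528, -0.473, 0.535]
contact_force: [0.9, 1.0, -3.3]
gripper_width: 0.161
```

>>> apply_moves --travel '[[0,-0.4,-3.1],[0,-0.4,-3.1],[0,-0.4,-3.1],[0,-0.4,-3.1],[0,-0.4,-3.1],[0,-0.4,-3.1],[0,-0.4,-3.1],[0,-0.4,-3.1]]' --turn '[[0.003,0,0],[0.003,0,0],[0.003,0,0],[0.003,0,0],[0.003,0,0],[0.003,0,0],[0.003,0,0],[0.003,0,0]]' --grip '[1,1,1,1,1,1,1,1]'

```text
t: 22.22
eef_pos: [0.4582, 0.1426, 0.1315]
tool_rot: [-0.449, -0.529, -0.47, 0.546]
contact_force: [0.8, -0.0, -2.6]
gripper_width: 0.162
```

```bash
python3 - <<'E'
from h import *
path([.469,.371,.15],-9,8)
E
```

```text
t 22.22 pos [0.4582 0.1426 0.1315] jaw yaw -8.9 q [ 0.06  0.39 -0.58  2.07  0.27  0.79 -0.83] F [ 0.8 -0.  -2.6] w 0.162
turn [ 0.0015 -0.0008  0.0383] travel cm after turn [ -1.85  -2.5  -22.73] before turn [ -1.73  -2.54 -22.74]
[-0.22, -0.32, -2.84] 0.0
[-0.22, -0.32, -2.84] 0.0
[-0.22, -0.32, -2.84] 0.0
[-0.22, -0.32, -2.84] 0.0
[-0.22, -0.32, -2.84] 0.0
[-0.22, -0.32, -2.84] 0.0
[-0.22, -0.32, -2.84] 0.0
[-0.22, -0.32, -2.84] 0.0
```

>>> apply_moves --travel '[[-0.2,-0.3,-2.9],[-0.2,-0.3,-2.9],[-0.2,-0.3,-2.9],[-0.2,-0.3,-2.9],[-0.2,-0.3,-2.9],[-0.2,-0.3,-2.8],[-0.2,-0.3,-2.0],[0,0,0]]' --turn '[[0,0,0.01],[0,0,0.01],[0,0,0.01],[0,0,0.008],[0,0,0],[0,0,0],[0,0,0],[0,0,0]]' --grip '[1,1,1,1,1,1,1,1]'

```text
t: 22.88
eef_pos: [0.4583, 0.3516, 0.1348]
tool_rot: [-0.459, -0.531, -0.466, 0.539]
contact_force: [0.3, 0.2, -2.8]
gripper_width: 0.157
```

```bash
python3 - <<'E'
from h import *
goal([.469,.371,.10],-9)
C,im=shot("wrist")
p=status.get_obs()["eef_pos"]
for m in eyes.masks_of("v_rest","wrist")[:3]:
    W=toplane(C,np.argwhere(m["region"])[:,::-1],.008).astype(np.float32)
    b=cv2.minAreaRect(W); print(round(m["score"],2),m["rect"],np.round(b[0],4),np.round(b[1],3),round(b[2],1))
c=np.array([.469,.371]); a=np.radians(-9.1); X=np.array([np.cos(a),np.sin(a)]); Y=np.array([-X[1],X[0]])
for z,hx,hy in ((.008,.035,.0625),(.051,.024,.051)):
    uv=project(C,[np.r_[c+s*hx*X+t*hy*Y,z] for s,t in ((1,1),(1,-1),(-1,-1),(-1,1))]); cv2.polylines(im,[uv.astype(np.int32)],True,(255,0,255))
cv2.imwrite("pics/w8.png",im)
E
```

```text
t 22.88 pos [0.4583 0.3516 0.1348] jaw yaw -8.4 q [-0.32  0.52 -0.57  1.85  0.35  0.88 -1.2 ] F [ 0.3  0.2 -2.8] w 0.157
turn [0.0112 0.003  0.0154] travel cm after turn [ 3.48  0.76 -2.08] before turn [ 3.46  0.83 -2.08]
0.7 [364.7, 3.6, 463.5, 50.0] [0.5587 0.4814] [0.046 0.087] 89.0
```

View pics/w8.png

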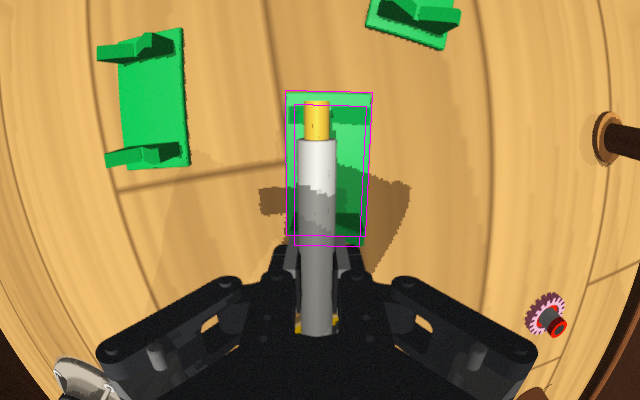

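>>> apply_moves --travel '[[0,0.8,-2.1],[0,0,0],[1.5,0,-0.1],[1.5,0,-0.1],[0,0,0]]' --turn '[[0.011,0.003,0.015],[0,0,0],[0,0,0],[0,0,0],[0,0,0]]' --grip '[1,1,1,1,1]'

```text
t: 23.4
eef_pos: [0.471, 0.3593, 0.0977]
tool_rot: [-0.459, -0.535, -0.454, 0.545]
contact_force: [0.6, -0.5, -3.3]
gripper_width: 0.157
```

```bash
python3 - <<'E'
from h import *
goal([.469,.371,.06],-9.1)
E
```

```text
t 23.4 pos [0.471  0.3593 0.0977] jaw yaw -9.6 q [-0.36  0.59 -0.53  1.84  0.4   0.83 -1.26] F [ 0.6 -0.5 -3.3] w 0.157
turn [-0.0084  0.0149  0.0027] travel cm after turn [ 3.77 -0.38 -1.12] before turn [ 3.76 -0.38 -1.17]
```

>>> apply_moves --travel '[[0,-0.4,-1.2],[0,0,0],[1.2,0,-0.1],[1.0,0,-0.2],[0,0,0]]' --turn '[[-0.008,0.015,0.003],[0,0,0],[0,0,0],[0,0,0],[0,0,0]]' --grip '[1,1,1,1,1]'

```text
t: 23.82
eef_pos: [0.4698, 0.373, 0.073]
tool_rot: [-0.458, -0.538, -0.458, 0.539]
contact_force: [-0.4, -0.6, -2.2]
gripper_width: 0.163
```

```bash
python3 - <<'E'
from h import *
goal([.469,.371,.05],-9.1)
C,im=shot("wrist")
p=status.get_obs()["eef_pos"]
for m in eyes.masks_of("v_rest","wrist")[:3]:
    print(round(m["score"],2),m["rect"])
c=np.array([.469,.370]); a=np.radians(-9.1); X=np.array([np.cos(a),np.sin(a)]); Y=np.array([-X[1],X[0]])
for z,hx,hy in ((.008,.035,.0625),(.051,.024,.051)):
    uv=project(C,[np.r_[c+s*hx*X+t*hy*Y,z] for s,t in ((1,1),(1,-1),(-1,-1),(-1,1))]); cv2.polylines(im,[uv.astype(np.int32)],True,(255,0,255))
cv2.imwrite("pics/w9.png",cv2.resize(im[40:340,200:440],None,fx=2,fy=2))
E
```

```text
t 23.82 pos [0.4698 0.373  0.073 ] jaw yaw -9.2 q [-0.39  0.63 -0.52  1.84  0.42  0.78 -1.29] F [-0.4 -0.6 -2.2] w 0.163
turn [-0.0026  0.0009  0.0002] travel cm after turn [ 2.3  -0.05  0.21] before turn [ 2.3  -0.04  0.2 ]
0.9 [28.4, 45.9, 150.3, 226.1]
0.8 [359.4, 2.9, 493.2, 68.2]
0.69 [258.0, 126.6, 369.9, 269.3]
```

View pics/w9.png

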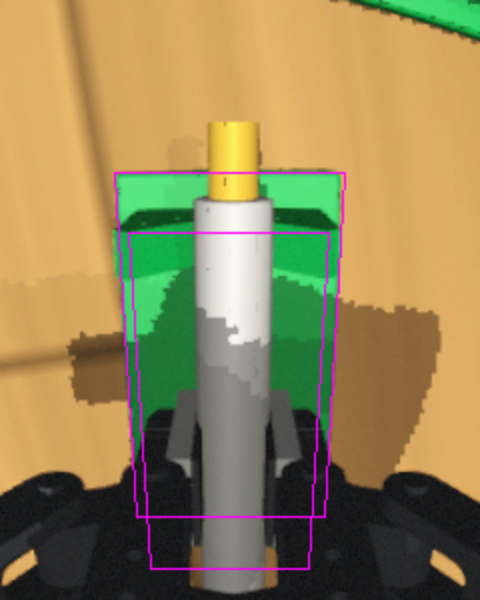

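>>> apply_moves --travel '[[1.2,0,0],[1.0,0,-0.1],[0.6,0,-0.1],[0,0,0]]' --turn '[[-0.003,0,0],[0,0,0],[0,0,0],[0,0,0]]' --grip '[1,1,1,1]'

```text
t: 24.25
eef_pos: [0.4713, 0.3756, 0.0443]
tool_rot: [0.459, 0.539, 0.458, -0.537]
contact_force: [0.8, -0.7, -2.8]
gripper_width: 0.16
```

```bash
python3 - <<'E'
from h import *
goal([.469,.371,.037],-9.1)
E
```

```text
t 24.25 pos [0.4713 0.3756 0.0443] jaw yaw -9.1 q [-0.41  0.67 -0.49  1.85  0.46  0.73 -1.32] F [ 0.8 -0.7 -2.8] w 0.16
turn [ 0.0003 -0.0009 -0.002 ] travel cm after turn [ 0.73 -0.15  0.49] before turn [ 0.73 -0.15  0.49]
```

>>> apply_moves --travel '[[0,-0.15,0.5],[0,0,0.1],[0.3,0,0],[0.3,0,0],[0,0,0]]' --turn '[[0,0,0],[0,0,0],[0,0,0],[0,0,0],[0,0,0]]' --grip '[1,1,1,1,1]'

```text
t: 24.67
eef_pos: [0.4684, 0.3693, 0.0376]
tool_rot: [0.459, 0.539, 0.459, -0.537]
contact_force: [-0.3, 0.4, -1.9]
gripper_width: 0.156
```

```bash
python3 - <<'E'
from h import *
goal([.469,.371,.037],-9.1)
E
```

```text
t 24.67 pos [0.4684 0.3693 0.0376] jaw yaw -9.1 q [-0.41  0.67 -0.49  1.87  0.46  0.72 -1.32] F [-0.3  0.4 -1.9] w 0.156
turn [ 0.0004 -0.0007 -0.0018] travel cm after turn [ 0.06  0.03 -0.18] before turn [ 0.06  0.03 -0.18]
```

>>> apply_moves --travel '[[0.2,0,-0.2],[0.2,0,0]]' --turn '[[0,0,0],[0,0,0]]' --grip '[1,1]'

```text
t: 24.83
eef_pos: [0.4681, 0.3703, 0.0364]
tool_rot: [-0.46, -0.538, -0.457, 0.539]
contact_force: [-6.2, -6.2, 26.4]
gripper_width: 0.163
```

Seated contact at the expected height. Release (modest opening) and lift.

>>> apply_moves --travel '[[0,0,0],[0,0,0],[0,0,0],[0,0,0],[-1.5,0,0],[-2.5,0,0],[-3,0,0],[-3,0,0]]' --turn '[[0,0,0],[0,0,0],[0,0,0],[0,0,0],[0,0,0],[0,0,0],[0,0,0],[0,0,0]]' --grip '[0.7,0.5,0.5,0.5,0.5,0.5,0.5,0.5]'

```text
t: 25.5
eef_pos: [0.4658, 0.3696, 0.1378]
tool_rot: [-0.46, -0.534, -0.458, 0.541]
contact_force: [0.9, -0.5, 0.1]
gripper_width: 0.504
```

>>> apply_moves --travel '[[-3,0,0],[-3,0,0],[0,0,3],[0,0,3],[0,0,3],[0,0,3],[0,0,0],[0,0,0]]' --turn '[[0,0,0],[0,0,0],[0,0,0],[0,0,0],[0,0,0],[0,0,0],[0,0,0],[0,0,0]]' --grip '[0,0,0,0,0,0,0,0]'

```text
t: 26.17
eef_pos: [0.4484, 0.2534, 0.2178]
tool_rot: [0.462, 0.541, 0.459, -0.532]
contact_force: [-0.2, 1.1, 0.8]
gripper_width: 0.999
```

```bash
python3 - <<'E'
from h import *
C,im=shot("wrist","w10")
m=eyes.masks_of("arbor","wrist")
for m in m[:2]:
    W=toplane(C,np.argwhere(m["region"])[:,::-1],.038).astype(np.float32)
    b=cv2.minAreaRect(W); print(round(m["score"],2),m["rect"],np.round(b[0],4),np.round(b[1],3),round(b[2],1))
    cen=b[0]
for n,z in dict(gear_large=.018,gear_medium=.018,gear_small=.018,oil_can=.09).items(): find(n,z,"top","top9")
C2,im2=shot("scene"); cv2.imwrite("pics/s9.png",cv2.resize(im2[150:310,90:490],None,fx=2,fy=2))
cv2.imwrite("pics/w10c.png",cv2.resize(im,None,fx=1.2,fy=1.2))
E
```

```text
0.82 [309.2, 0.0, 325.6, 137.9] [0.4673 0.3632] [0.138 0.016] 81.3
gear_large 0.56 [387. 155. 422. 196.] cent [ 0.6105 -0.1427] circ [ 0.6113 -0.1427] 0.0531
gear_medium 0.67 [325. 161. 360. 197.] cent [0.5965 0.0166] circ [0.5998 0.0175] 0.0437
gear_medium 0.59 [274. 219. 302. 250.] cent [0.4454 0.1696] circ [0.4449 0.1687] 0.0416
gear_small 0.73 [336. 169. 358. 189.] cent [0.602  0.0169] circ [0.6016 0.0165] 0.0292
gear_small 0.65 [285. 121. 306. 138.] cent [0.7245 0.1477] circ [0.7236 0.1479] 0.0281
oil_can 0.66 [364. 103. 390. 128.] cent [ 0.7493 -0.0607] circ [ 0.7527 -0.0581] 0.0388
```

View pics/w10c.png

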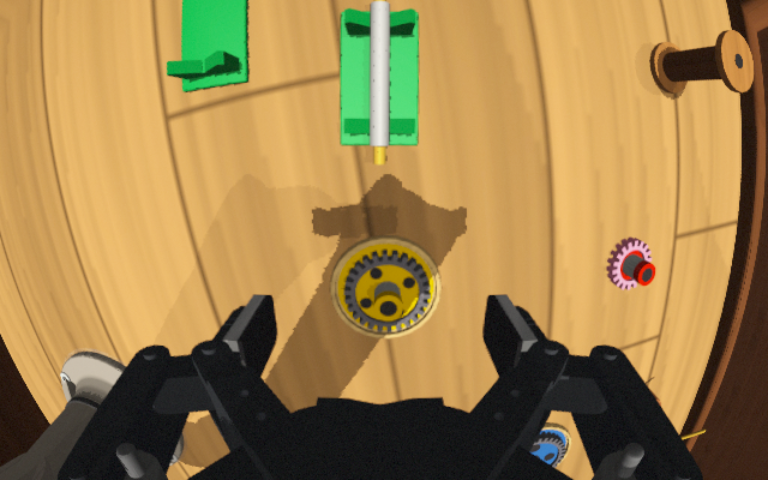

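View pics/s9.png

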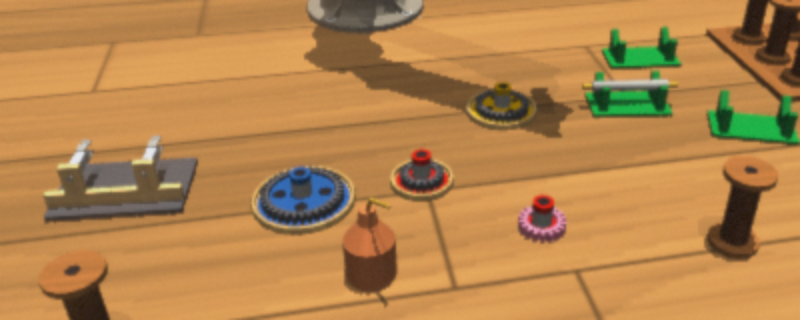

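```bash
python3 - <<'E'
from h import *
print(bot.hand_in(), status.get_obs()["t"])
E
```

```text
the job is handed in; nothing more can be done
the job is handed in; nothing more can be done
```

The job is handed in, at about 26.5 s on the robot's clock. I placed the large, medium and small gears in that order. Then I drew the arbor forward out of its clips and laid it in the V-rest farthest to the robot's right.

**Gears:** The last top and wrist views put each gear flat, hub up, within about 2 mm of its nest's centre, against 8 mm of clearance.

**Arbor:** It lies level across both Vs. Its near end is about where a centred bar would have it, to 1–2 mm.

**Left alone:** The oil can, the pink gear and the other two rests are where they were. The gripper is open and clear at 0.22 m.

**Disagreements and marginal points:**
- Setting down the large gear pressed its floor with a brief wrist reading of about 42 N. The load went through the held gear, under the 120 N wrist limit. The medium gear, small gear and arbor read 8, 13 and 26 N.
- The last top-view search labelled the small nest as a second "gear_medium". It also reported the pink gear as a "gear_small". I discounted both after checking the pictures.
- An early wrist-view search for the medium nest matched the wrong thing, so that nest's position comes from the top view.

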